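# Set a display card under the punch and hold a spring clip open over its edge

## Task

Slide the carriage by its black knob until the red dot on the white card lies right under the tip of the fixed blue punch. Then take the orange spring clip off its stand by squeezing its handles, and bring it down, squeezed wide open, over the card's top edge at the green stripe, so that one jaw hangs on each side of the card well below its edge and neither touches it; do not bump the card with it. Finish there, still holding the clip squeezed open and square over the card without letting go, with the red dot still under the punch and the jar, timer, nozzle and ring cutter left where they stood.

Things in the scene. Friction and masses are not known exactly. Their poses are not given: they have to be found in the camera images.
- fixture: grey base slab of the marking fixture, 120 (x) x 330 (y) x 10 mm, fixed to the table; origin at the centre of its underside, z up. The carriage slides on it along its y axis (travel 110 mm); its -x side, where the punch stands, faces the robot
- carriage: aluminium carriage on the fixture, same axes; slides in y only, stays where left, friction 2 N. Origin on its underside, 14 mm above the table. Carries an L-shaped white card: a flat foot, and on the far +x side an upright leaf (y -75 to +55 mm), top edge 100 mm above the table; leaf and the steel fence behind it are 6.2 mm thick, the fence ends 16 mm below the card's edge. Knob at the +y end
- knob_top (a point): top centre of the carriage's upright black knob, a post 16 mm across and 38 mm tall above a small collar, top 64 mm above the table; 110 mm from the carriage's origin along its +y; free on all sides
- red_dot (a point): centre of the red dot, 10 mm across, on the card's flat foot; moves with the carriage (at x = -10, y = -45 mm of the carriage)
- punch_tip (a point): the point of the fixed blue C-shaped punch, 32 mm above the table and 7 mm above the card's foot, on the sliding line of the red dot. The punch is 80 mm tall (86 with its cap), its 22 mm wide arm reaches over the foot from the robot's side; it does not move
- card_edge (a point): the spot for the clip: middle of the thickness of leaf and fence, at the card's top edge (100 mm above the table), at the 10 mm wide green stripe; moves with the carriage (y = +20 mm of it, 65 mm in y from the red dot); axes as the fixture's (x across the leaf, y along it)
- stand: fixed stand of the clip: wooden foot 80 (x) x 100 (y) x 10 mm with an upright steel strip 5 mm thick (x) and 90 mm long (y), top edge 70 mm above the table; origin at the centre of its underside
- clip: loose orange spring clip, 50 g, astride the stand's strip, jaws down, handles up. Origin: centre of its hinge pin (8 mm thick, along y), 74 mm above the table; x across the jaws, z up. Handles 26 mm wide, ends 48 mm above the pin; jaws 44 mm wide, lips 36 mm below it. Handles lean apart, 51 mm over their ends; squeezed home parallel, 28 mm over both, and the jaws gape 22 mm
- clip_front (a joint): clip's hinge, rad: 0 gripping the 5 mm strip of its stand, -0.05 shut, +0.25 handles squeezed home (stop). Squeezing raises it, the spring shuts it; both halves open alike. About 8 N at the handle ends holds it home, 20 to 40 N of grip suits. Squeezed 36 mm above the pin it lifts straight up off the strip
- cinnamon_jar: spice jar with black cap, 41 mm across, 105 tall, origin under its centre; leave alone
- kitchen_timer: orange and white wind-up timer, 68 mm across, 54 tall, origin under its centre; leave alone
- nozzle: small steel piping nozzle, 27 mm across, 50 tall, origin under its centre; leave alone
- ring_cutter: round steel pastry cutter, 74 mm across, 30 tall, origin under its centre; leave alone
Mind the look-alikes: they are no part of the job. Of the things that look like the clip, the smallest one is meant.

How it is judged:
By the outcome, as a careful person would: the job done as asked, in the order asked, and still so for the second after the job is handed in, while the arm keeps its last pose, push and grip.
It also fails if it takes over 58 s, if anything falls off the work surface, if the arm or the gripper's body presses on something with over 40 N, if the wrist force passes 120 N, or if a joint passes its speed limit or range.

## Robot

A 6-joint arm with a two-finger parallel gripper is mounted at the origin on a cart in front of the work surface, level with it; the furniture and walls round the work are solid. World frame = base frame: x ahead of the robot, y to its left, z up, the work surface at z = 0. Lengths are in mm, angles in rad, forces in N, time in s.
With the tool pointing down it reaches from about 400 to 925 mm from the base axis. Payload 12.5 kg.
Tool frame: the origin (TCP) lies midway between the tips of the shut fingers; the grasp point (between the pads) lies 19 mm behind it (env.pinch_z is the z of the grasp point in the tool frame, in mm); z points along the fingers, y is the line along which they close (so a half turn about z gives the same grasp; the last joint's range is limited). The gripper opens to 95 mm and grips with 3 to 60 N. Pads are 20 mm wide; open, the fingers measure 119 mm over their backs; the gripper's body (75 mm by 180 mm) begins 59 mm behind the grasp point.
Start: joints at [1.009, 0.491, 1.559, -0, 1.092, -0.106], TCP at [275.1, 561.219, 214.661] pointing down, gripper open.
Joint ranges: [-3.1, 3.1], [-0.84, 2.19], [0.05, 2.79], [-1.13, 4.28], [0.06, 2.93], [-2.69, 2.69]. Speed limits (rad/s): [2.22, 2.22, 2.79, 3.14, 3.14, 3.14].

## Interface

Orientations are given as [roll, pitch, yaw] about the fixed x, y, z axes, in that order (R = Rz(yaw) Ry(pitch) Rx(roll)).
In Python, from cell import env, eyes gives the robot as it stands.
- The arm moves only by the shell command python3 -m inch 'ROWS'. ROWS is JSON, a list of rows, each a list of 3 entries, a list of its own where there are three numbers: the shift along the tool's x, y, z in units of 60 mm (1.0 is 60 mm), then the turn about the tool's z in units of 5 degrees (1.0 is 5 degrees), then the closure, from -1 (fully open) to 1 (shut). In form: [[[tx, ty, tz], turn, claw], ...]. A call has exactly 10 rows; each row shifts and turns the commanded pose from where the row before left it, along the tool's axes as they then stand; what a row does not reach is not made up. A row lasts 1/8 s, in which the tool goes at most 62.5 mm and 10.7 degrees, less where a joint would pass 70% of its speed; a pose out of reach is approached as far as the arm can. A call is refused whole if a number of a shift passes 1 or a number of a turn 1, either way. A call with a gripper value outside its range is refused whole. The fingers move at their own pace and stop on an object; the grip force is fixed at half the most. Time passes only in rows, so rows that do not move let the fingers close, or fill a call up. It gives the time, the measured TCP pose, the force, the opening and the grip force at its end, in the units of the state.
- env.state(): the state, without advancing time (a new reading comes with each control period).
- eyes.read_camera(name): name is "side" or "top"; returns a dict with "pixels" (480x640x3 uint8, red, green, blue), "fx", "fy", "cx", "cy" (pixels), "distortion" ([k1, k2, p1, p2, k3] as OpenCV has them; the pictures are not rectified), "extrinsics" (4x4, takes a point from world to camera coordinates). Camera axes: x right, y down, z forward; pixel columns grow to the right and rows downward; lengths in mm; the calibration is good to about 2 mm. A picture is of the moment at which its call begins. There is no depth.
- env.job_done(): hands the job in; it is judged then, once.
Trained networks look in a picture, given as the dict that the camera call returned (one of the last four; its "shot" number tells which), for a name from the list of things; names that differ only in an ending like _2 or _b are one class to them, and where a whole thing is asked for, a point or a joint stands for the part that bears it (a point fixed in the world has none). Each returns a list of dicts, best first, with "score" (0 to 1); they miss things now and then, are a little off and sometimes report something else, mostly with a low value. They report only what shows in the picture. A call takes as long as a camera call. They do not tell look-alikes from the thing itself.
- eyes.boxes_of(name, picture): "centre" ([row, column] in pixels, amid what is visible of it).
- eyes.cut_out(name, picture): "mask" (480x640 bool, what is visible of it) and "centre" ([row, column] in pixels, amid what is visible of it).
- eyes.spot_point(name, picture): "centre" ([row, column] in pixels: a listed point, or the origin of a listed thing).
The state is a dict: "t": time; "joints": joint angles; "qvel": joint speeds; "tau": joint torques, N m; "eef_pos": TCP position; "tcp_rot": TCP orientation; "ft_force": force on the tool from outside, world axes, zero at the start; "moment": the same for the moment, N m; "opening": opening from 0.0 (shut) to 1.0 (fully open); "grip_force": force on a finger pad.
Only numpy, scipy, OpenCV 4.12 (cv2) and the standard library are available. Lean on these libraries where they do the work, as an engineer would, in place of code of your own. Each camera call takes 0.05 s, during which the arm holds its last target. There are 200 camera calls.

## Working session

There is one attempt and no reset: what is moved stays moved. The work goes in short steps, Python scripts to look and compute and a shell command to move; the robot and the scene stay as the last step left them, time stands still between calls to the robot, and variables do not carry over. Pictures are saved under pics/ and viewed, at most 10 in all, crops included, and the job is handed in when it is done.

```bash
mkdir -p pics
cat > h.py <<'E'
import numpy as np, cv2
from cell import env, eyes
def cam(n):
    p=eyes.read_camera(n); return p
def K(p): return np.array([[p['fx'],0,p['cx']],[0,p['fy'],p['cy']],[0,0,1.]])
def ray(p,rc):
    u=cv2.undistortPoints(np.array([[[rc[1],rc[0]]]],float),K(p),np.array(p['distortion'],float))[0,0]
    E=np.array(p['extrinsics']);R=E[:3,:3];t=E[:3,3]
    return -R.T@t, R.T@np.array([u[0],u[1],1.])
def atz(p,rc,z):
    o,d=ray(p,rc); return o+d*(z-o[2])/d[2]
def tri(p1,a,p2,b):
    A=[];y=[]
    for p,c in((p1,a),(p2,b)):
        o,d=ray(p,c);d/=np.linalg.norm(d);M=np.eye(3)-np.outer(d,d);A.append(M);y.append(M@o)
    x=np.linalg.lstsq(np.vstack(A),np.hstack(y),rcond=None)[0]
    return x
def proj(p,X):
    E=np.array(p['extrinsics']);r=cv2.Rodrigues(E[:3,:3])[0]
    return cv2.projectPoints(np.array(X,float).reshape(-1,1,3),r,E[:3,3],K(p),np.array(p['distortion'],float))[0][:,0]
def save(p,n): cv2.imwrite('pics/'+n,cv2.cvtColor(p['pixels'],cv2.COLOR_RGB2BGR))
E
python3 - <<'E'
from h import *
np.set_printoptions(precision=1,suppress=True)
Z=dict(fixture=0,carriage=14,knob_top=64,red_dot=25,punch_tip=32,card_edge=100,stand=0,clip=74,cinnamon_jar=0,kitchen_timer=0,nozzle=0,ring_cutter=0)
for c in('top','side'):
    p=cam(c);save(p,c+'0.png');E=np.array(p['extrinsics']);print(c,-E[:3,:3].T@E[:3,3],p['fx'])
    for n,z in Z.items():
        for d in eyes.spot_point(n,p)[:4]:print(n,round(d['score'],2),np.array(d['centre']),atz(p,d['centre'],z))
print(env.state(),env.pinch_z)
E
```

```text
top [ 329.1 -103.7 1479.7] 566.5059391917924
fixture 0.57 [263.  277.9] [496.2 -32.8   0. ]
carriage 0.58 [258.9 293.3] [506.1 -73.3  14. ]
carriage 0.28 [247.5 405.6] [ 541.5 -367.2   14. ]
knob_top 0.57 [263.9 251.9] [485.5  29.3  64. ]
red_dot 0.91 [261.4 313.6] [ 499.3 -126.1   25. ]
punch_tip 0.2 [320.5 326.8] [ 348.4 -161.9   32. ]
stand 0.84 [247.4 403.4] [ 543.7 -363.8    0. ]
stand 0.36 [258. 294.] [510.2 -74.8   0. ]
clip 0.76 [173.4 285.2] [718.8 -49.   74. ]
clip 0.65 [246.1 401.2] [ 536.2 -345.3   74. ]
clip 0.63 [303.3 401.6] [ 392.9 -345.3   74. ]
cinnamon_jar 0.52 [187.2 344.3] [ 704.3 -205.8    0. ]
nozzle 0.48 [320.3 327.6] [ 349.3 -165.3    0. ]
nozzle 0.36 [203.7 415.4] [ 662.9 -397.4    0. ]
ring_cutter 0.7 [189.  193.8] [691.6 198.4   0. ]
side [   89.7 -1074.    595.5] 562.8137356984481
fixture 0.76 [271.6 276.3] [493.9 -34.1   0. ]
carriage 0.73 [274.7 286.9] [499.7 -81.8  14. ]
knob_top 0.92 [237.3 260.7] [480.8  22.1  64. ]
red_dot 0.67 [281.9 295.6] [ 495.8 -137.2   25. ]
punch_tip 0.75 [266.7 285.4] [498.3 -77.8  32. ]
punch_tip 0.21 [315.7 234.3] [ 336.5 
[... 183 characters left out ...]
[ 550.8 -342.4   74. ]
clip 0.49 [345.2 372.2] [ 486.4 -456.9   74. ]
clip 0.31 [218.5 309.7] [617.4  51.2  74. ]
cinnamon_jar 0.72 [287.4 395.8] [ 695.7 -211.4    0. ]
kitchen_timer 0.81 [339.2 435.8] [ 656.9 -405.2    0. ]
nozzle 0.62 [314.8 234.1] [ 351.2 -164.5    0. ]
ring_cutter 0.61 [220.6 312.2] [692.1 194.6   0. ]
{'t': 1.3, 'joints': array([ 1. ,  0.5,  1.6, -0. ,  1.1, -0.1]), 'qvel': array([-0.,  0.,  0., -0.,  0.,  0.]), 'tau': array([ -0. , -61.2, -25.8,   0.1,   0. ,  -0. ]), 'eef_pos': array([275.1, 561.2, 214.7]), 'tcp_rot': array([3.1, 0. , 2.7]), 'ft_force': array([-0.5, -0.5,  0.1]), 'moment': array([0.1, 0. , 0. ]), 'grip_force': 0.0, 'opening': 0.9988094125991017} -18.8
```

View pics/top0.png

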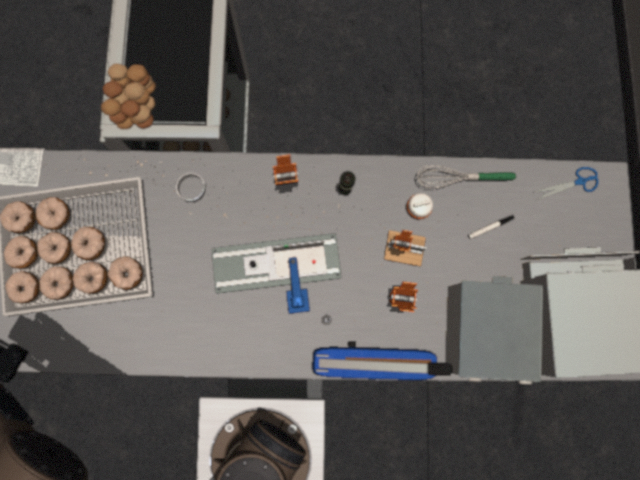

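View pics/side0.png

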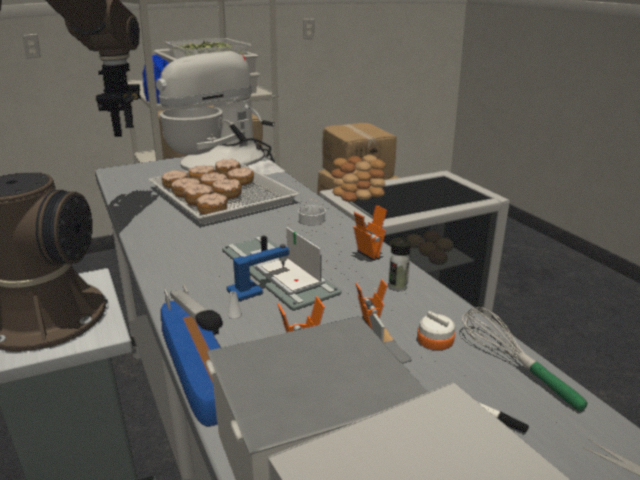

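Run:
```python
from h import *
np.set_printoptions(precision=1,suppress=True)
t=cam('top');s=cam('side')
def crop(p,r0,r1,c0,c1,k): return cv2.resize(cv2.cvtColor(p['pixels'],cv2.COLOR_RGB2BGR)[r0:r1,c0:c1],None,fx=k,fy=k,interpolation=cv2.INTER_CUBIC)
a=crop(t,225,320,205,345,5); cv2.imwrite('pics/tf.png',a)
a=crop(t,220,320,370,440,6)
b=crop(s,225,305,220,345,6); cv2.imwrite('pics/sf.png',b)
c=crop(s,275,375,345,415,6); cv2.imwrite('pics/st.png',np.hstack([a[:600,:400],c[:600,:400]]))
for n in('fixture','stand','carriage','clip'):
    for d in eyes.cut_out(n,t)[:3]:
        m=d['mask'].astype(np.uint8);z={'fixture':10,'stand':10,'carriage':20,'clip':74}[n]
        r=cv2.boxPoints(cv2.minAreaRect(cv2.findNonZero(m)))
        print(n,round(d['score'],2),np.array(d['centre']),m.sum());print(np.array([atz(t,(v,u),z)[:2] for u,v in r]))
```

```text
fixture 0.96 [261.  273.1] 5626
[[ 533.9  147.6]
 [ 582.8 -183. ]
 [ 458.6 -199.9]
 [ 410.9  126.7]]
fixture 0.6 [181.6 343.8] 334
[[ 688.3 -179.6]
 [ 752.5 -199.7]
 [ 739.5 -240.1]
 [ 675.5 -219.7]]
stand 0.58 [250.7 407.6] 844
[[ 510.5 -307.7]
 [ 589.8 -322.7]
 [ 572.3 -425.5]
 [ 493.1 -409.6]]
carriage 0.6 [260.5 282.8] 2171
[[ 528.5   62.6]
 [ 560.1 -148.6]
 [ 471.1 -161.2]
 [ 440.    48.1]]
clip 0.97 [169.1 285.7] 498
[[761.8  -6.7]
 [775.6 -67.3]
 [701.7 -83.2]
 [688.1 -23.1]]
clip 0.69 [299.1 403.6] 636
[[ 379.1 -312. ]
 [ 451.3 -320.3]
 [ 445.  -386.6]
 [ 372.8 -377.8]]
clip 0.64 [243.3 403.5] 290
[[ 532.8 -320.3]
 [ 582.6 -330.5]
 [ 574.6 -374.4]
 [ 524.8 -364. ]]
```

View pics/tf.png

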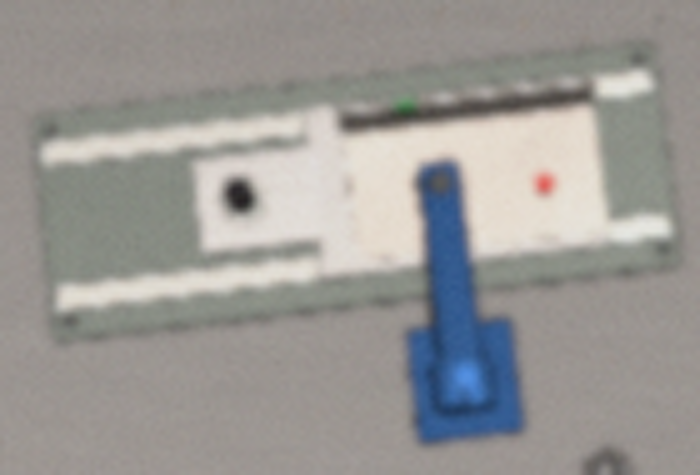

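View pics/sf.png

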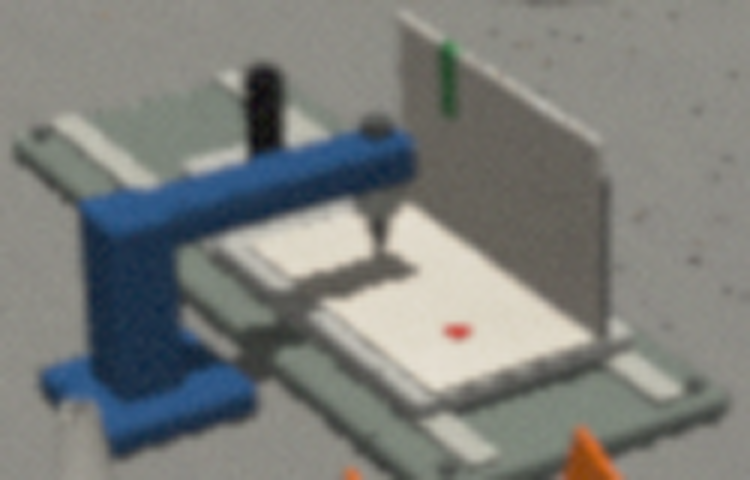

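View pics/st.png

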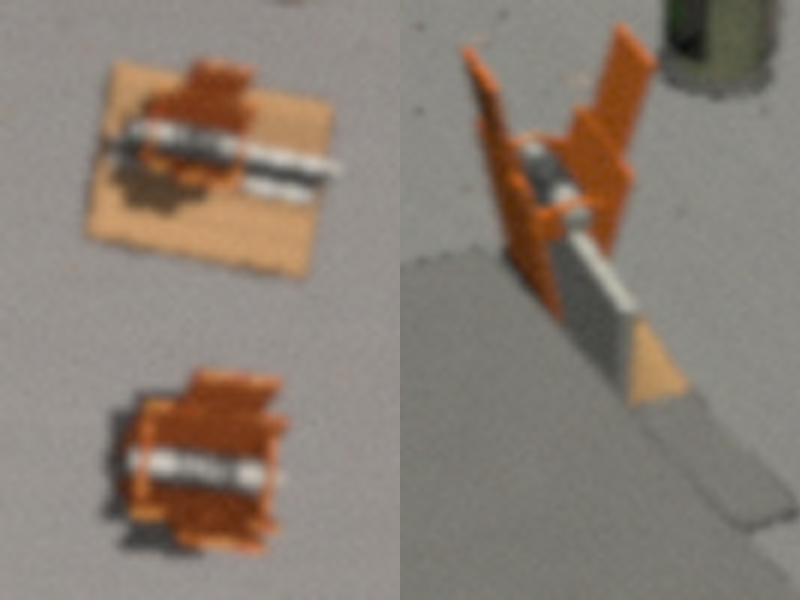

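Run:
```python
from h import *
np.set_printoptions(precision=1,suppress=True)
t=cam('top');s=cam('side')
def o(x,y,k,r0,c0): return ((y+.5)/k-.5+r0,(x+.5)/k-.5+c0)
T=lambda x,y:o(x,y,5,225,205)
S=lambda x,y:o(x,y,6,225,220)
P=lambda x,y:o(x,y,6,220,370)
Q=lambda x,y:o(x,y,6,275,345)
F=np.array([atz(t,T(*c),10)[:2] for c in((35,118),(658,40),(682,265),(58,342))])
G=np.array([atz(t,P(*c),10)[:2] for c in((113,62),(333,100),(305,275),(88,237))])
for n,A in(('fix',F),('stand',G)):
    e=A-np.roll(A,-1,0);print(n,A.mean(0),np.hypot(*e.T),'y-axis yaw',[np.degrees(np.arctan2(-v[0],v[1])) for v in(A[0]-A[1],A[3]-A[2])],'x yaw',[np.degrees(np.arctan2(v[1],v[0])) for v in(A[0]-A[3],A[1]-A[2])])
for n,a,b,z in(('knob',T(237,190),S(265,72),64),('dot',T(544,184),S(458,332),25),('stripe',T(405,104),S(448,42),100),('pin',P(193,150),Q(153,183),74)):
    print(n,'top',atz(t,a,z),'side',atz(s,b,z),'tri',tri(t,a,s,b))
print('tip side',atz(s,S(380,252),32),'cap top',atz(t,T(439,181),86))
print('handle end top',atz(t,P(222,70),122),)
print('side handle ends',atz(s,Q(67,48),122),atz(s,Q(238,47),122))
```

```text
fix [495.7 -29.3] [329.5 119.2 326.  118. ] y-axis yaw [np.float64(8.312097106104025), np.float64(8.110947109922025)] x yaw [np.float64(8.273408833471938), np.float64(6.591204807324076)]
stand [ 541.8 -365.1] [98.5 78.9 96.4 78.6] y-axis yaw [np.float64(-8.8166580332505), np.float64(-8.98667911725183)] x yaw [np.float64(-8.28315629993648), np.float64(-9.829259071583174)]
knob top [488.8  29.2  64. ] side [488.5  22.7  64. ] tri [489.9  29.2  60.9]
dot top [ 499.3 -125.6   25. ] side [ 499.9 -129.7   25. ] tri [ 500.5 -126.    22.8]
stripe top [528.8 -55.4 100. ] side [530.  -56.1 100. ] tri [529.5 -55.7  99.8]
pin top [ 540.1 -346.7   74. ] side [ 545.1 -351.6   74. ] tri [ 543.4 -348.5   72. ]
tip side [493.7 -75.   32. ] cap top [492.7 -72.7  86. ]
handle end top [ 566.  -350.5  122. ]
side handle ends [ 518.8 -343.8  122. ] [ 563.1 -364.8  122. ]
```

```bash
cat >> h.py <<'E'
def plan(tgt,yaw,y0=None):
    """total units: turn, then shift in tool axes after the turn"""
    s=env.state();y0=s['tcp_rot'][2] if y0 is None else y0
    dt=-(np.degrees(yaw-y0)); dt=(dt+180)%360-180
    d=np.array(tgt)-s['eef_pos'];c,k=np.cos(yaw),np.sin(yaw)
    print('t',round(s['t'],2),'pos',s['eef_pos'].round(1),'rot',s['tcp_rot'].round(4),'f',s['ft_force'].round(1),'op',round(s['opening'],3),'grip',s['grip_force'])
    print('turn units',round(dt/5,3),'shift units',(np.array([d[0]*c+d[1]*k,d[0]*k-d[1]*c,-d[2]])/60).round(3))
E
python3 -c "
from h import *
plan([489,28.5,130],np.radians(188.2))"
```

```text
t 1.7 pos [275.1 561.2 214.7] rot [3.1415 0.     2.6858] f [-0.1  1.2  0.4] op 1.002 grip 0.0
turn units -6.863 shift units [-2.262 -9.296  1.411]
```

```bash
python3 -m inch '[[[0,0,0],-0.98,-1],[[0,0,0],-0.98,-1],[[0,0,0],-0.98,-1],[[0,0,0],-0.98,-1],[[0,0,0],-0.98,-1],[[0,0,0],-0.98,-1],[[0,0,0],-0.983,-1],[[-0.15,-0.6,0],0,-1],[[-0.16,-0.65,0],0,-1],[[-0.16,-0.65,0],0,-1]]' && python3 -m inch '[[[-0.2,-0.82,0.1],0,-1],[[-0.2,-0.82,0.1],0,-1],[[-0.2,-0.82,0.1],0,-1],[[-0.2,-0.82,0.1],0,-1],[[-0.2,-0.82,0.1],0,-1],[[-0.2,-0.82,0.2],0,-1],[[-0.2,-0.82,0.2],0,-1],[[-0.2,-0.82,0.2],0,-1],[[-0.192,-0.836,0.3],0,-1],[[0,0,0],0,-1]]'; python3 -c "
from h import *
plan([489,28.5,130],np.radians(188.2))
p=cam('top');save(p,'t2.png')
for n in('knob_top',):
  for c in('top','side'):
    p=cam(c)
    for d in eyes.spot_point(n,p)[:2]:print(c,d['score'],d['centre'],atz(p,d['centre'],64))"
```

```text
t: 2.95
eef_pos: [319.5, 451.3, 214.7]
tcp_rot: [3.141, 0.0, -2.998]
ft_force: [0.9, 0.6, -0.3]
opening: 1.003
grip_force: 0.0
t: 4.2
eef_pos: [489.6, 25.9, 129.6]
tcp_rot: [3.141, -0.001, -3.003]
ft_force: [-0.4, 0.2, 0.5]
opening: 0.998
grip_force: 0.0
t 4.2 pos [489.6  25.9 129.6] rot [ 3.1414e+00 -1.2000e-03 -3.0025e+00] f [-0.4  0.2  0.5] op 0.998 grip 0.0
turn units -0.046 shift units [ 0.003  0.044 -0.007]
side 0.7 [235.7, 263.1] [488.87866368  27.89689429  64.        ]
```

```bash
python3 -m inch '[[[0,0.03,0.2],0,-1],[[0,0,0.3],0,-1],[[0,0,0.3],0,-1],[[0,0,0.3],0,-1],[[0,0,0.3],0,-1],[[0,0,0.2],0,-1],[[0,0,0],0,1],[[0,0,0],0,1],[[0,0,0],0,1],[[0,0,0],0,1]]'; python3 -m inch '[[[0,0,0],0,1],[[0,0,0],0,1],[[0,0,0],0,1],[[0,0,0],0,1],[[0,0,0],0,1],[[0,0,0],0,1],[[0,0.05,0],0,1],[[0,0.05,0],0,1],[[0,0,0],0,1],[[0,0,0],0,1]]'; python3 -c "
from h import *
t=cam('top');s=cam('side')
for n,p in(('top',t),('side',s)):
  for d in eyes.spot_point('red_dot',p)[:1]:print(n,d['score'],d['centre'],atz(p,d['centre'],25))"
```

```text
t: 5.7
eef_pos: [488.9, 30.3, 35.0]
tcp_rot: [-3.141, 0.001, -2.998]
ft_force: [-0.1, 0.3, -0.8]
opening: 0.634
grip_force: 0.0
t: 6.95
eef_pos: [487.9, 36.5, 34.6]
tcp_rot: [3.141, 0.0, -2.998]
ft_force: [0.6, 1.9, -1.3]
opening: 0.16
grip_force: 30.0
top 0.58 [264.0, 308.1] [ 492.25960898 -112.03435709   25.        ]
side 0.57 [277.2, 294.6] [ 502.18981381 -117.74663461   25.        ]
```

```bash
python3 -m inch '[[[0,0.05,0],0,1],[[0,0.1,0],0,1],[[0,0.1,0],0,1],[[0,0.1,0],0,1],[[0,0.1,0],0,1],[[0,0.1,0],0,1],[[0,0.1,0],0,1],[[0,0.05,0],0,1],[[0,0,0],0,1],[[0,0,0],0,1]]'; python3 -c "
from h import *
t=cam('top');s=cam('side')
for n,p in(('top',t),('side',s)):
  for d in eyes.spot_point('red_dot',p)[:1]:print(n,d['score'],d['centre'],atz(p,d['centre'],25))
def crop(p,r0,r1,c0,c1,k): return cv2.resize(cv2.cvtColor(p['pixels'],cv2.COLOR_RGB2BGR)[r0:r1,c0:c1],None,fx=k,fy=k,interpolation=cv2.INTER_CUBIC)
a=crop(t,240,290,270,320,8)
b=crop(s,245,295,260,310,8);cv2.imwrite('pics/d1.png',np.hstack([a,b]))"
```

```text
t: 8.4
eef_pos: [482.0, 78.0, 34.7]
tcp_rot: [3.141, 0.0, -2.999]
ft_force: [2.5, 3.0, -2.4]
opening: 0.161
grip_force: 30.0
top 0.9 [262.1, 292.3] [496.43811453 -71.15469541  25.        ]
side 0.71 [269.8, 285.0] [496.96856929 -78.32334093  25.        ]
```

View pics/d1.png

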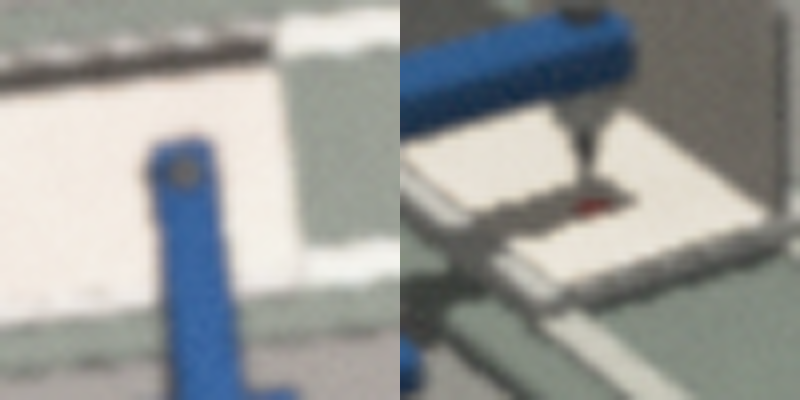

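```bash
python3 -c "
from h import *
s=cam('side')
I=s['pixels'].astype(int)
R=np.clip(I[...,0]-(I[...,1]+I[...,2])/2-30,0,None)[262:278,276:296]
r,c=np.mgrid[262:278,276:296]
print(R.max(),R.sum());dot=((R*r).sum()/R.sum(),(R*c).sum()/R.sum());print('dot',dot)
tip=((182.5)/8-.5+245,186.5/8-.5+260);X=atz(s,tip,32);print('tip',tip,X)
y=np.array([-.1426,.99,0])
q=proj(s,[X-[0,0,7],X-[0,0,7]+5*y,]);print(q)
D=atz(s,dot,25)-X;print(D,D@y, env.state()['eef_pos'])"
```

```text
11.0 36.0
dot (np.float64(270.47222222222223), np.float64(283.5))
tip (267.3125, 282.8125) [492.19162838 -77.97901529  32.        ]
[[282.89876939 270.18530575]
 [281.70768412 269.28485805]]
[ 0.65676447 -1.77914597 -7.        ] -1.8550091274225453 [482.05299348  77.79088221  34.65994463]
```

```bash
python3 -m inch '[[[0,0.027,0],0,1],[[0,0,0],0,1],[[0,0,0],0,1],[[0,0,0],0,1],[[0,0,0],0,-0.4],[[0,0,0],0,-0.4],[[0,0,0],0,-0.4],[[0,0,0],0,-0.4],[[0,0,0],0,-0.4],[[0,0,0],0,-0.4]]';  python3 -m inch '[[[0,0,-0.1],0,-0.6],[[0,0,-0.4],0,-1],[[0,0,-0.6],0,-1],[[0,0,-0.7],0,-1],[[0,0,-0.7],0,-1],[[0,0,-0.5],1,-1],[[0,0,0],1,-1],[[0,0,0],1,-1],[[0,0,0],1,-1],[[0,0,0],1,-1]]'; python3 -c "
from h import *
t=cam('top');s=cam('side')
for n,p in(('top',t),('side',s)):
  for k,z in(('red_dot',25),('knob_top',64),('card_edge',100)):
   for d in eyes.spot_point(k,p)[:1]:print(n,k,d['score'],d['centre'],atz(p,d['centre'],z))
def crop(p,r0,r1,c0,c1,k): return cv2.resize(cv2.cvtColor(p['pixels'],cv2.COLOR_RGB2BGR)[r0:r1,c0:c1],None,fx=k,fy=k,interpolation=cv2.INTER_CUBIC)
a=crop(t,230,290,240,320,5)
b=crop(s,215,295,250,330,5)
cv2.imwrite('pics/d2.png',np.hstack([np.vstack([a,a[:100]*0]),b]))
plan([543,-348,190],np.radians(81))"
```

```text
t: 9.9
eef_pos: [481.6, 79.4, 34.6]
tcp_rot: [3.142, 0.0, -2.998]
ft_force: [-0.5, 0.0, -0.3]
opening: 0.687
grip_force: 0.0
t: 11.15
eef_pos: [481.5, 79.4, 215.1]
tcp_rot: [3.141, 0.0, 2.846]
ft_force: [0.2, 0.0, -0.5]
opening: 1.004
grip_force: 0.0
top red_dot 0.88 [263.5, 295.7] [492.96662085 -80.00765641  25.        ]
top card_edge 0.94 [246.0, 266.1] [526.4207128   -7.53465846 100.        ]
side red_dot 0.85 [268.5, 282.7] [494.82343643 -70.61043657  25.        ]
side knob_top 0.89 [230.5, 252.5] [477.12429683  66.06706123  64.        ]
side card_edge 0.94 [225.5, 280.6] [516.21254972 -12.78596254 100.        ]
t 11.55 pos [481.6  79.4 214.7] rot [3.1415e+00 1.0000e-04 2.8493e+00] f [-0.4 -0.   0.1] op 1.0 grip 0.0
turn units 16.451 shift units [-6.876  2.124  0.412]
```

View pics/d2.png

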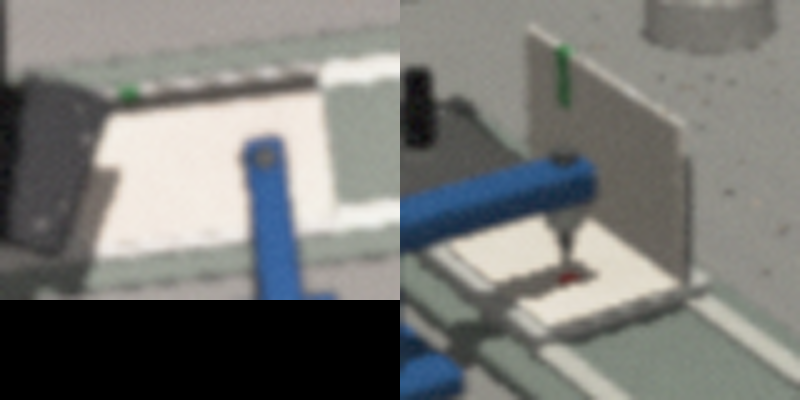

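```bash
python3 -m inch '[[[0,0,0],0.97,-1],[[0,0,0],0.97,-1],[[0,0,0],0.97,-1],[[0,0,0],0.97,-1],[[0,0,0],0.97,-1],[[0,0,0],0.97,-1],[[0,0,0],0.97,-1],[[0,0,0],0.97,-1],[[0,0,0],0.97,-1],[[0,0,0],0.97,-1]]' >/dev/null; python3 -m inch '[[[0,0,0],0.97,-1],[[0,0,0],0.97,-1],[[0,0,0],0.97,-1],[[0,0,0],0.97,-1],[[0,0,0],0.97,-1],[[0,0,0],0.97,-1],[[0,0,0],0.93,-1],[[-0.5,0.15,0],0,-1],[[-0.6,0.2,0],0,-1],[[-0.6,0.2,0],0,-1]]'; python3 -m inch '[[[-0.6,0.18,0],0,-1],[[-0.6,0.18,0],0,-1],[[-0.6,0.18,0],0,-1],[[-0.6,0.18,0],0,-1],[[-0.6,0.18,0],0,-1],[[-0.6,0.18,0],0,-1],[[-0.6,0.18,0],0,-1],[[-0.6,0.18,0],0,-1],[[-0.3,0.1,0],0,-1],[[0,0,0],0,-1]]'; python3 -c "
from h import *
plan([544,-349.5,91.5],np.radians(81))
t=cam('top');s=cam('side')
for n,p in(('top',t),('side',s)):
  for k,z in(('red_dot',25),('knob_top',64),('card_edge',100),('clip',74)):
   for d in eyes.spot_point(k,p)[:3]:print(n,k,d['score'],d['centre'],atz(p,d['centre'],z))
def crop(p,r0,r1,c0,c1,k): return cv2.resize(cv2.cvtColor(p['pixels'],cv2.COLOR_RGB2BGR)[r0:r1,c0:c1],None,fx=k,fy=k,interpolation=cv2.INTER_CUBIC)
a=crop(t,230,280,225,305,5)
b=crop(s,255,375,345,425,5)
cv2.imwrite('pics/d3.png',np.hstack([np.vstack([a,np.zeros((350,400,3),np.uint8)]),b]))
"
```

```text
t: 14.05
eef_pos: [498.3, -27.5, 214.7]
tcp_rot: [3.141, -0.0, 1.414]
ft_force: [0.5, 0.9, 0.8]
opening: 1.0
grip_force: 0.0
t: 15.3
eef_pos: [541.2, -343.6, 214.2]
tcp_rot: [-3.141, -0.0, 1.412]
ft_force: [0.4, 0.5, 0.5]
opening: 1.0
grip_force: 0.0
t 15.3 pos [ 541.2 -343.6  214.2] rot [-3.1412e+00 -4.0000e-04  1.4120e+00] f [0.4 0.5 0.5] op 1.0 grip 0.0
turn units -0.02 shift units [-0.09   0.062  2.044]
top red_dot 0.83 [265.1, 292.2] [488.64862958 -71.0671421   25.        ]
top knob_top 0.68 [266.1, 231.9] [478.97181496  79.38010436  64.        ]
top card_edge 0.98 [245.4, 263.7] [527.79938512  -1.58773932 100.        ]
top clip 0.75 [172.3, 286.2] [721.77407565 -51.46676318  74.        ]
side red_dot 0.83 [273.9, 280.4] [480.85590509 -91.20078612  25.        ]
side knob_top 0.83 [230.7, 254.7] [481.34321887  62.73351094  64.        ]
side card_edge 0.74 [222.0, 283.9] [530.44108174   2.17555222 100.        ]
side clip 0.62 [302.1, 370.7] [ 551.25252107 -343.34955669   74.        ]
side clip 0.62 [234.7, 368.5] [696.00254117 -91.14991636  74.        ]
side clip 0.6 [333.0, 300.9] [ 399.48342701 -377.0303354    74.        ]
```

View pics/d3.png

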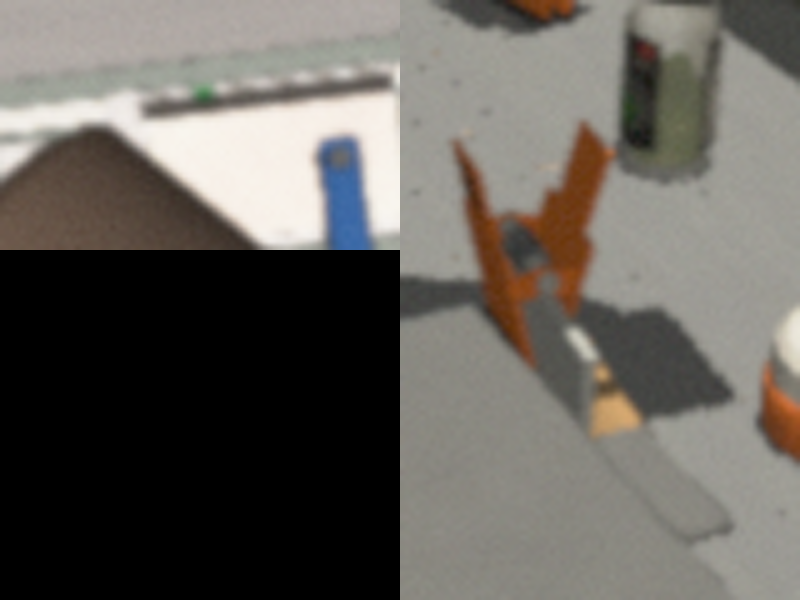

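```bash
python3 -m inch '[[[-0.09,0.06,0.1],0,-1],[[0,0,0.3],0,-1],[[0,0,0.3],0,-1],[[0,0,0.3],0,-1],[[0,0,0.3],0,-1],[[0,0,0.3],0,-1],[[0,0,0.3],0,-1],[[0,0,0.14],0,-1],[[0,0,0],0,-1],[[0,0,0],0,-1]]'; python3 -c "
from h import *
plan([544,-349.5,91.5],np.radians(81))
t=cam('top');s=cam('side')
def crop(p,r0,r1,c0,c1,k): return cv2.resize(cv2.cvtColor(p['pixels'],cv2.COLOR_RGB2BGR)[r0:r1,c0:c1],None,fx=k,fy=k,interpolation=cv2.INTER_CUBIC)
cv2.imwrite('pics/d4.png',crop(s,235,355,325,425,5))
"
```

```text
t: 17.05
eef_pos: [544.3, -349.3, 92.8]
tcp_rot: [3.141, 0.0, 1.413]
ft_force: [0.2, 1.2, 0.3]
opening: 1.004
grip_force: 0.0
t 17.05 pos [ 544.3 -349.3   92.8] rot [3.1407e+00 4.0000e-04 1.4129e+00] f [0.2 1.2 0.3] op 1.004 grip 0.0
turn units -0.01 shift units [-0.004 -0.004  0.021]
```

View pics/d4.png

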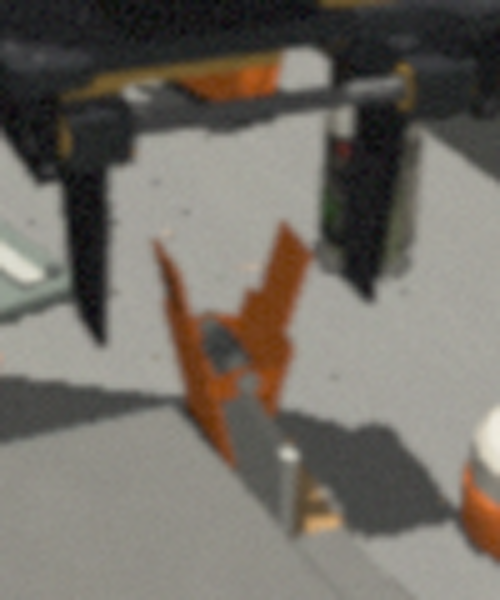

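```bash
python3 -c "
from h import *
np.set_printoptions(precision=0,suppress=True)
s=cam('side')
a=np.radians(-9);ex=np.array([np.cos(a),np.sin(a),0]);ey=np.array([-ex[1],ex[0],0])
def P(x,y,z,o=(544.3,-349.3,0)): 
    q=proj(s,np.array(o)+x*ex+y*ey+[0,0,z])[0]; return (q-[325,235]+.5)*5-.5
print('handle R corners',P(25.5,13,122),P(25.5,-13,122),'L',P(-25.5,13,122),P(-25.5,-13,122))
print('pin',P(0,22,74),P(0,0,74),P(0,-22,74),'strip end near/far z70',P(0,-45,70,(541.8,-365.1,0)),P(0,45,70,(541.8,-365.1,0)))
print('tips in',P(47.5,0,92.8),P(-47.5,0,92.8),'out',P(59,0,92.8),P(-59,0,92.8))
print('mm->px x5',P(0,-5,74)-P(0,0,74))
"
```

```text
handle R corners [282. 204.] [311. 238.] L [146. 224.] [172. 260.]
pin [200. 319.] [222. 350.] [246. 382.] strip end near/far z70 [289. 451.] [192. 319.]
tips in [349. 284.] [ 96. 324.] out [379. 279.] [ 65. 329.]
mm->px x5 [5. 7.]
```

```bash
python3 -m inch '[[[0,0,0.02],0,1],[[0,0,0],0,1],[[0,0,0],0,1],[[0,0,0],0,1],[[0,0,0],0,1],[[0,0,0],0,1],[[0,0,0],0,1],[[0,0,0],0,1],[[0,0,0],0,1],[[0,0,0],0,1]]'; python3 -c "
from h import *
plan([544,-349.5,91.5],np.radians(81))
s=cam('side')
def crop(p,r0,r1,c0,c1,k): return cv2.resize(cv2.cvtColor(p['pixels'],cv2.COLOR_RGB2BGR)[r0:r1,c0:c1],None,fx=k,fy=k,interpolation=cv2.INTER_CUBIC)
cv2.imwrite('pics/d5.png',crop(s,235,355,325,425,5))
"
```

```text
t: 18.45
eef_pos: [545.1, -349.9, 93.2]
tcp_rot: [3.138, 0.002, 1.413]
ft_force: [-1.1, 0.4, 16.2]
opening: 0.288
grip_force: 30.0
t 18.45 pos [ 545.1 -349.9   93.2] rot [3.1379e+00 1.9000e-03 1.4128e+00] f [-1.1  0.4 16.2] op 0.288 grip 30.00703364610672
turn units -0.01 shift units [ 0.004 -0.018  0.029]
```

View pics/d5.png

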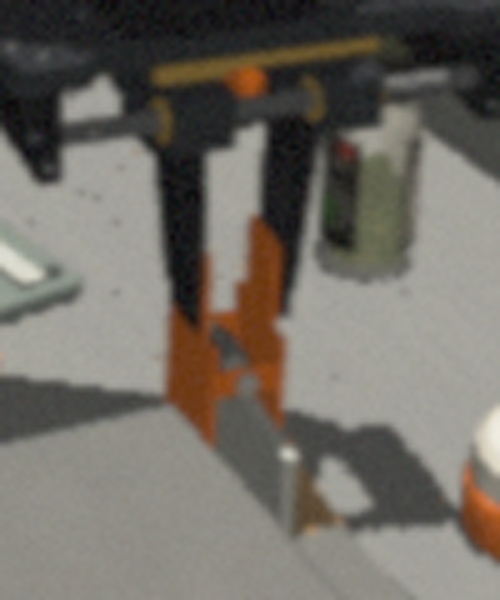

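```bash
python3 -m inch '[[[0,0,-0.05],0,1],[[0,0,-0.1],0,1],[[0,0,-0.15],0,1],[[0,0,-0.2],0,1],[[0,0,-0.25],0,1],[[0,0,-0.3],0,1],[[0,0,-0.3],0,1],[[0,0,-0.3],0,1],[[0,0,-0.25],0,1],[[0,0,0],0,1]]'; python3 -m inch '[[[0,0,0],-0.5,1],[[0,0,0],-0.6,1],[[0,0,0],-0.6,1],[[0,0,0],-0.6,1],[[0,0,0],-0.6,1],[[0,0,0],-0.54,1],[[0,0,0],0,1],[[0,0,0],0,1],[[0,0,0],0,1],[[0,0,0],0,1]]'; python3 -c "
from h import *
plan([524.1,-5.4,205],np.radians(98.2))
"
```

```text
t: 19.75
eef_pos: [544.4, -349.4, 206.4]
tcp_rot: [3.14, 0.001, 1.413]
ft_force: [0.2, -0.3, -0.9]
opening: 0.284
grip_force: 30.0
t: 21.0
eef_pos: [544.0, -349.1, 205.0]
tcp_rot: [3.142, -0.0, 1.713]
ft_force: [0.4, -1.3, -0.6]
opening: 0.287
grip_force: 30.0
t 21.0 pos [ 544.  -349.1  205. ] rot [ 3.1415e+00 -1.0000e-04  1.7127e+00] f [ 0.4 -1.3 -0.6] op 0.287 grip 29.983878135681152
turn units -0.014 shift units [ 5.718  0.489 -0.   ]
```

```bash
python3 -m inch '[[[0.2,0.02,0],0,1],[[0.4,0.035,0],0,1],[[0.4,0.035,0],0,1],[[0.4,0.035,0],0,1],[[0.4,0.035,0],0,1],[[0.4,0.035,0],0,1],[[0.4,0.035,0],0,1],[[0.4,0.035,0],0,1],[[0.4,0.035,0],0,1],[[0.4,0.035,0],0,1]]' >/dev/null; python3 -m inch '[[[0.4,0.035,0],0,1],[[0.4,0.035,0],0,1],[[0.4,0.035,0],0,1],[[0.4,0.035,0],0,1],[[0.2,0.014,0.2],0,1],[[0.118,0,0.2],0,1],[[0,0,0.2],0,1],[[0,0,0],0,1],[[0,0,0],0,1],[[0,0,0],0,1]]'; python3 -c "
from h import *
np.set_printoptions(precision=0,suppress=True)
plan([524.1,-5.4,131],np.radians(98.2))
s=cam('side')
def crop(p,r0,r1,c0,c1,k): return cv2.resize(cv2.cvtColor(p['pixels'],cv2.COLOR_RGB2BGR)[r0:r1,c0:c1],None,fx=k,fy=k,interpolation=cv2.INTER_CUBIC)
cv2.imwrite('pics/d6.png',crop(s,180,290,240,330,6)[:600])
a=np.radians(8.2);ex=np.array([np.cos(a),np.sin(a),0]);ey=np.array([-ex[1],ex[0],0])
E=env.state()['eef_pos']
def P(x,y,z,o=E): 
    q=proj(s,np.array(o)+x*ex+y*ey+[0,0,z])[0]; return (q-[240,180]+.5)*6-.5
print('lips corners +x:',P(14,22,-55),P(14,-22,-55),'-x',P(-14,22,-55),P(-14,-22,-55),'tips',P(15,0,0),P(-15,0,0))
C=[524.1,-5.4,100]
print('edge',P(0,0,0,C),'leaf ends',P(0,35,0,C),P(0,-95,0,C))
"
```

```text
t: 23.5
eef_pos: [524.6, -5.7, 169.3]
tcp_rot: [3.141, 0.0, 1.712]
ft_force: [-1.2, 0.3, 0.5]
opening: 0.286
grip_force: 30.0
t 23.5 pos [525.  -6. 169.] rot [3. 0. 2.] f [-1.  0.  0.] op 0.286 grip 29.98382717370987
turn units -0.016 shift units [ 0. -0.  1.]
lips corners +x: [260. 202.] [322. 240.] -x [196. 218.] [257. 257.] tips [290.  81.] [219.  97.]
edge [258. 265.] leaf ends [211. 234.] [398. 354.]
```

View pics/d6.png

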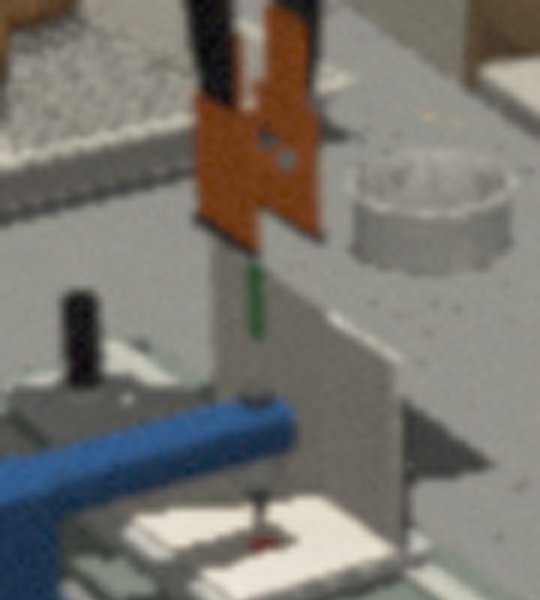

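```bash
python3 -m inch '[[[0,0,0.05],0,1],[[0,0,0.05],0,1],[[0,0,0.05],0,1],[[0,0,0.05],0,1],[[0,0,0.05],0,1],[[0,0,0.05],0,1],[[0,0,0.05],0,1],[[0,0,0.0],0,1],[[0,0,0],0,1],[[0,0,0],0,1]]'; python3 -m inch '[[[0,0,0.05],0,1],[[0,0,0.05],0,1],[[0,0,0.05],0,1],[[0,0,0.05],0,1],[[0,0,0.05],0,1],[[0,0,0.04],0,1],[[0,0,0],0,1],[[0,0,0.0],0,1],[[0,0,0],0,1],[[0,0,0],0,1]]'; python3 -c "
from h import *
np.set_printoptions(precision=1,suppress=True)
plan([524.1,-5.4,131],np.radians(98.2))
s=cam('side');t=cam('top')
for n,p in(('top',t),('side',s)):
  for k,z in(('red_dot',25),('knob_top',64),('cinnamon_jar',0),('kitchen_timer',0),('nozzle',0),('ring_cutter',0)):
   for d in eyes.spot_point(k,p)[:1]:print(n,k,d['score'],atz(p,d['centre'],z))
def crop(p,r0,r1,c0,c1,k): return cv2.resize(cv2.cvtColor(p['pixels'],cv2.COLOR_RGB2BGR)[r0:r1,c0:c1],None,fx=k,fy=k,interpolation=cv2.INTER_CUBIC)
cv2.imwrite('pics/d7.png',crop(s,180,290,240,330,6)[:600])
"
```

```text
t: 24.8
eef_pos: [524.5, -5.4, 148.1]
tcp_rot: [3.141, -0.0, 1.713]
ft_force: [0.5, -0.0, -0.3]
opening: 0.282
grip_force: 30.0
t: 26.05
eef_pos: [524.5, -5.4, 130.7]
tcp_rot: [3.141, -0.0, 1.713]
ft_force: [-0.2, -0.1, -0.2]
opening: 0.284
grip_force: 30.0
t 26.05 pos [524.5  -5.4 130.7] rot [ 3.1 -0.   1.7] f [-0.2 -0.1 -0.2] op 0.284 grip 29.983896017074585
turn units -0.011 shift units [ 0. -0. -0.]
top red_dot 0.82 [491.1 -75.1  25. ]
top knob_top 0.23 [482.3 -27.6  64. ]
top cinnamon_jar 0.78 [ 707.9 -205.8    0. ]
top kitchen_timer 0.67 [ 653.3 -401.     0. ]
top nozzle 0.57 [ 348.5 -160.9    0. ]
top ring_cutter 0.7 [690.4 188.9   0. ]
side red_dot 0.74 [488.7 -76.9  25. ]
side knob_top 0.75 [ 628.3 -303.8   64. ]
side cinnamon_jar 0.69 [518.   -8.5   0. ]
side kitchen_timer 0.94 [ 655.8 -402.5    0. ]
side nozzle 0.85 [ 353.4 -169.1    0. ]
side ring_cutter 0.87 [700.6 210.    0. ]
```

View pics/d7.png

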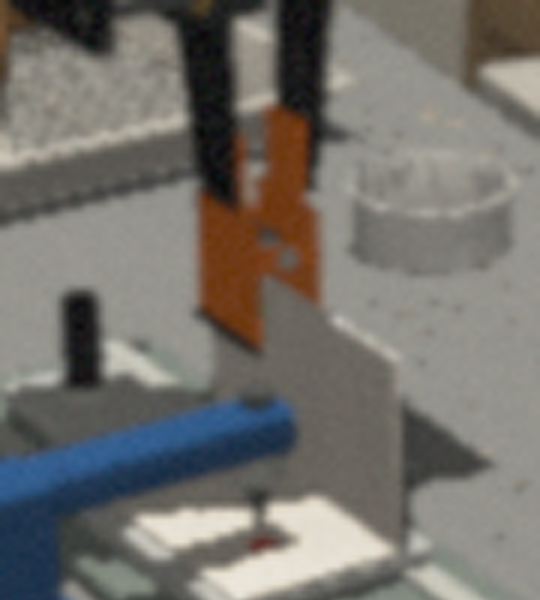

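```bash
python3 -c "
from cell import env
print(env.job_done())"
```

```text
the job is handed in; nothing more can be done
None
```

I handed the job in at about 26 s. By my last images, the red dot is under the punch tip to within about 1 mm. The clip is held squeezed open astride the card at the green stripe, its lips about 24 mm below the edge and no contact force showing. The arm touched none of the other objects. No verdict came back.

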